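# Feel the rim of a machined flange for burrs

### The arm

A 7-joint arm with a two-finger parallel gripper is mounted at the origin on the work surface. World frame = base frame: x ahead of the robot, y to its left, z up, the work surface at z = 0. Lengths are in mm, angles in rad, forces in N, time in s.
With the tool pointing down it reaches from about 425 to 825 mm from the base axis. Payload 3.6 kg.
Tool frame: the origin (TCP) lies at the very end of the fingers, on their centre line; the grasp point (between the pads) lies 19 mm behind it (manip.grip_point_offset is the distance from the TCP to the grasp point, in mm); y points along the fingers, z is the direction in which the jaws open and shut, and the axes are right-handed (so a half turn about y gives the same grasp; the last joint's range is limited). The gripper opens to 93 mm and grips with 3 to 60 N. Pads are 15 mm wide; open, the fingers measure 128 mm over their backs; the gripper's body (75 mm by 188 mm) begins 65 mm behind the grasp point.
Start: joints at [1.151, 0.615, -0.013, 1.423, 0.008, 1.103, -0.04], TCP at [248.813, -600.461, 218.64] pointing down, gripper open.
Joint ranges: [-3.12, 3.12], [-0.3, 2.06], [-1.34, 1.32], [0.26, 2.42], [-1.36, 4.5], [0.01, 1.98], [-2.84, 2.84]. Speed limits (rad/s): [2.79, 2.79, 3.14, 3.14, 3.14, 3.14, 3.14].

### API

Orientations are given as a unit quaternion [x, y, z, w].
In Python, from bench import manip gives the robot as it stands. The module is installed in compiled form; this text tells all that it offers.
- The arm moves only by the tool carry_out, never from a script. Its arguments are lists of equal length, an entry for each row: "linear": the shift along the tool's x, y, z in m, a list of three; "dr": the turn, a rotation vector about the tool's x, y, z in rad, a list of three; "grip": the closure in counts, from 0 (fully open) to 255 (shut). In form: {"linear": [[x, y, z], ...], "dr": [[wx, wy, wz], ...], "grip": [grip, ...]}. A call has 1 to 10 rows; each row shifts and turns the commanded pose from where the row before left it, along the tool's axes as they then stand; what a row does not reach is not made up. A row lasts 1/10 s, in which the tool goes at most 50 mm and 8.59 degrees, less where a joint would pass 70% of its speed; a pose out of reach is approached as far as the arm can. A call with a gripper value outside its range is refused whole. The fingers move at their own pace and stop on an object; "force" is the grip in N (left out, the last holds). Time passes only in rows, so rows that do not move let the fingers close. It gives the time, the measured TCP pose, the force and the opening at its end, in the units of the state.
- manip.observe(): the state, without advancing time (a new reading comes with each control period).
- manip.get_image(name): name is "side" or "top" or "wrist"; returns a dict with "image" (400x640x3 uint8, blue, green, red), "range_z" (400x640 float32, mm along the optical axis (not along the pixel's ray), 0 where there is no reading), "fx", "fy", "cx", "cy" (pixels), "dist_coeffs" ([k1, k2, p1, p2, k3] as OpenCV has them; the pictures are not rectified), "xyz" and "attitude" of the camera in the world; the wrist camera has in their place "hand_eye" (4x4, takes a point from camera to tool coordinates, whose origin is the TCP and whose axes are the tool frame's). Camera axes: x right, y up, looking along -z (the intrinsics and any distortion apply to the point x, -y, -z); pixel columns grow to the right and rows downward; lengths in mm; the calibration is good to about 2 mm. A picture is of the moment at which its call begins: read the wrist's pose just before it.
- manip.sign_off(): hands the job in, once; it reports no verdict.
The state is a dict: "clock": time; "qpos": joint angles; "dq": joint speeds; "joint_efforts": joint torques, N m; "position": TCP position; "orientation": TCP orientation; "wrist_force": force on the tool from outside, world axes, zero at the start; "torque": the same for the moment, N m; "gripper_width": finger opening in mm.
Only numpy, scipy, OpenCV 4.12 (cv2) and the standard library are available. Lean on these libraries where they do the work, as an engineer would, in place of code of your own. Each camera call takes 0.05 s, during which the arm holds its last target. There are 200 camera calls.

### The job

Check the curved aluminium flange on the sprung table for burrs: with the fingers shut and pointing straight down, stroke the fingertips along the middle of its top face, following the curve from the end with the round bolt eye to the plain end, pressing lightly all along so that the table sinks a little under them but never bottoms. Then lift off and draw clear. Do not lift the flange out of its nest, and leave the loose parts around the fixture where they are.

Things in the scene. Friction and masses are not known exactly. Their poses are not given: they have to be found in the camera images.
- flange: loose aluminium bar curved to an arc, 16 wide, 22 high, in its nest on a sprung dark table; flat top ('rim') 75 above the bench at rest. Rim centre line: radius 100 about (-75, 0) in this frame, from a round bolt eye (30 diameter, same height, dark hole in top) at +58 deg (+y side) to a plain square end at -55 deg. Origin: underside, 25 inside the arc's middle; z up. 9 high pins locate it. mm
- rim0 (a point): point on the centre line of the flange's top face, next to the bolt eye, 48 degrees of the arc (17 mm from the eye's centre); moves with the flange. rim0 to rim6 follow one another 28 mm apart
- rim1 (a point): point on the centre line of the flange's top face, at 32 degrees; moves with the flange. rim0 to rim6 follow one another 28 mm apart
- rim2 (a point): point on the centre line of the flange's top face, at 16 degrees; moves with the flange. rim0 to rim6 follow one another 28 mm apart
- rim3 (a point): point on the centre line of the flange's top face, at 0 degrees, the middle of the arc; moves with the flange. rim0 to rim6 follow one another 28 mm apart
- rim4 (a point): point on the centre line of the flange's top face, at -16 degrees; moves with the flange. rim0 to rim6 follow one another 28 mm apart
- rim5 (a point): point on the centre line of the flange's top face, at -32 degrees; moves with the flange. rim0 to rim6 follow one another 28 mm apart
- rim6 (a point): point on the centre line of the flange's top face, at -48 degrees, 12 mm short of the plain end; moves with the flange. rim0 to rim6 follow one another 28 mm apart
- table_spring (a joint): how far the sprung table (dark steel plate 125 x 225 mm on a black base) is pressed down, m: 0 at rest, 0.015 bottomed. It moves straight down without tilting. It starts to sink at about 1.5 N (1 to 2) on the flange and takes 0.4 N more per mm, so about 7.5 N bottoms it; it springs back when let go
- nest (a point): centre of the nest on the sprung table's top face, 53 mm above the bench at rest; when the flange lies in place, its body origin is here and their axes agree
- fixture: the black base of the fixture (180 x 240 x 22 mm), fixed to the bench at any angle; origin under its centre. A dial gauge 54 mm wide and lower than 60 mm sits at its -x side; nothing of the fixture stands higher than the rim
- piston: bystander: loose aluminium piston, 72 mm diameter, 56 mm high, standing on the bench beside the fixture; origin under its centre
- wrist_pin: bystander: loose steel tube, 22 mm diameter, 58 mm high, standing on end; origin under its centre
- thumbscrew: bystander: loose brass thumbscrew standing on its 28 mm head, 36 mm high; origin under its centre
- ring_gauge: bystander: loose dark steel ring, 68 mm diameter, 18 mm high, lying flat; origin under its centre
Things that resemble listed ones, but are neither listed nor needed, are in the scene too. What is shaped like the flange but orange or yellow is not meant.

How it is judged:
By the outcome, as a careful person would: the job done as asked, in the order asked, and still so for the second after the job is handed in, with the robot touching nothing.
It also fails if it takes over 40 s, if anything falls off the work surface, if the arm or the gripper's body presses on something with over 40 N, if the wrist force passes 120 N, or if a joint passes its speed limit or range.

## Working session

There is one attempt and no reset: what is moved stays moved. The work goes in short steps, Python scripts to look and compute and a tool call to move; the robot and the scene stay as the last step left them, time stands still between calls to the robot, and variables do not carry over. Pictures are saved under pics/ and viewed, on a budget of 10 in all, crops included, one or two more only if the job needs it, and the job is handed in when it is done.

Besides the shell and the picture viewer there is one more tool, called after "Call:" in YAML: its name, and indented under it one key for each argument. carry_out: Moves the arm, as the interface text tells. Its arguments: {"type":"object","properties":{"linear":{"type":"array","items":{"type":"array","items":{"type":"number"}}},"dr":{"type":"array","items":{"type":"array","items":{"type":"number"}}},"grip":{"type":"array","items":{"type":"number"}},"force":{"type":"number"}},"required":["linear","dr","grip"]}

```bash
mkdir -p pics; cat > h.py <<'E'
import numpy as np, cv2
from scipy.spatial.transform import Rotation as R
from bench import manip
def cam(n):
    s=manip.observe(); d=manip.get_image(n)
    if 'hand_eye' in d:
        T=np.eye(4);T[:3,:3]=R.from_quat(s['orientation']).as_matrix();T[:3,3]=s['position'];M=T@np.array(d['hand_eye'])
    else:
        M=np.eye(4);M[:3,:3]=R.from_quat(d['attitude']).as_matrix();M[:3,3]=d['xyz']
    d['M']=M; d['K']=np.array([[d['fx'],0,d['cx']],[0,d['fy'],d['cy']],[0,0,1.]]);d['D']=np.array(d['dist_coeffs'],float)
    return d
def cloud(d):
    v,u=np.mgrid[0:400,0:640]
    p=cv2.undistortPoints(np.stack([u,v],-1).reshape(-1,1,2).astype(np.float64),d['K'],d['D']).reshape(400,640,2)
    z=d['range_z']; P=np.stack([p[...,0]*z,-p[...,1]*z,-z],-1)
    W=P@d['M'][:3,:3].T+d['M'][:3,3]; W[z==0]=np.nan; return W
def proj(d,W):
    P=(np.asarray(W,float)-d['M'][:3,3])@d['M'][:3,:3]; P=P*[1,-1,-1]
    return cv2.projectPoints(P.reshape(-1,1,3),np.zeros(3),np.zeros(3),d['K'],d['D'])[0].reshape(-1,2)
E
python3 - <<'E'
from h import *
print(manip.observe())
for n in ('top','side'):
    d=cam(n); cv2.imwrite(f'pics/{n}0.png',d['image']); np.save(n+'.npy',cloud(d)); print(n,d['xyz'],d['M'][:3,:3].round(2).tolist(),d['fx'])
E
```

```text
{'clock': 0.0, 'qpos': array([ 1.15150182,  0.61588638, -0.01258229,  1.42486432,  0.00811299,
        1.10341761, -0.0404296 ]), 'dq': array([-0.00071086,  0.00177384, -0.00052894, -0.00116691, -0.00010467,
        0.00205188, -0.00095402]), 'joint_efforts': array([ 4.79351274e-04, -4.58933330e+01,  2.09369883e-01, -1.65744174e+01,
       -6.09410810e-02,  2.04616541e-02,  2.19503859e-04]), 'position': array([ 248.48905329, -599.77881737,  217.51405963]), 'orientation': array([-0.13818525,  0.69438243, -0.69264111,  0.13779029]), 'wrist_force': array([0.19906911, 0.04574877, 0.21106105]), 'torque': array([ 0.02285353, -0.03946363, -0.01148404]), 'gripper_width': 93.0814046528159}
top [448.64860109 -17.62612755 982.56799747] [[-0.02, 0.99, -0.11], [-1.0, -0.03, -0.01], [-0.01, 0.11, 0.99]] 442.4790420161292
side [ 257.04861413 -479.41617727  650.51206035] [[0.82, 0.42, -0.39], [-0.57, 0.6, -0.57], [-0.01, 0.69, 0.73]] 410.1993761358392
```

View pics/top0.png

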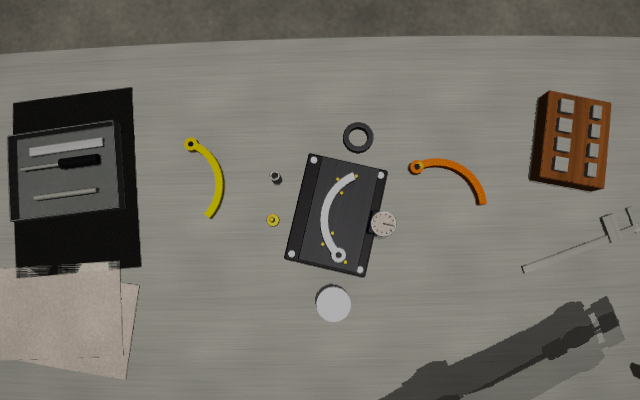

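Candidates are the yellow arc (205,180), the orange arc (450,178) and the aluminium arc on the dark table (333,215). I choose the aluminium one, with its eye at (339,255) and its plain end at (353,176). Next: fit it and check in a crop.

```bash
cat > fit.py <<'E'
from h import *
from scipy.optimize import least_squares
def plane(d,uv,z=75.):
    p=cv2.undistortPoints(np.asarray(uv,float).reshape(-1,1,2),d['K'],d['D']).reshape(-1,2)
    r=np.c_[p[:,0],-p[:,1],-np.ones(len(p))]@d['M'][:3,:3].T; o=d['M'][:3,3]
    return (o+r*((z-o[2])/r[:,2])[:,None])[:,:2]
def template(x,th,X):  # world -> flange-frame sd to flange outline
    c,s=np.cos(th),np.sin(th); q=(X-x)@np.array([[c,-s],[s,c]])
    q=q+[75,0]; a=np.clip(np.arctan2(q[:,1],q[:,0]),np.radians(-55),np.radians(58))
    d1=np.linalg.norm(q-100*np.c_[np.cos(a),np.sin(a)],axis=1)-8
    e=100*np.array([np.cos(np.radians(58)),np.sin(np.radians(58))])
    return np.minimum(d1,np.linalg.norm(q-e,axis=1)-15)
def fitmask(d,mask,x0,z=75.):
    cs,_=cv2.findContours(mask,cv2.RETR_EXTERNAL,cv2.CHAIN_APPROX_NONE)
    c=max(cs,key=cv2.contourArea).reshape(-1,2); X=plane(d,c,z)
    f=lambda p:template(p[:2],p[2],X)+0.5
    r=least_squares(f,x0,loss='soft_l1',x_scale=[10,10,.1]); return r.x,np.sqrt(np.mean(f(r.x)**2)),c
def pts(p,ang):
    a=np.radians(ang); q=np.c_[100*np.cos(a)-75,100*np.sin(a)]; c,s=np.cos(p[2]),np.sin(p[2])
    return q@np.array([[c,s],[-s,c]])+p[:2]
A=[48,32,16,0,-16,-32,-48]
E
python3 - <<'E'
from fit import *
d=cam('top'); g=cv2.cvtColor(d['image'],cv2.COLOR_BGR2GRAY)
hsv=cv2.cvtColor(d['image'],cv2.COLOR_BGR2HSV)
m=((g>120)&(hsv[...,1]<60)).astype(np.uint8); r=np.zeros_like(m); r[170:266,316:358]=1; m*=r
W=cloud(d); print('z',np.nanmedian(W[m>0][:,2]))
eye=plane(d,[[339,255]])[0]; end=plane(d,[[353,176]])[0]; print(eye,end)
best=None
for th in np.arange(0,6.28,.5):
    mid=plane(d,[[324,215]])[0]-25*np.array([np.cos(th),np.sin(th)])
    p,e,c=fitmask(d,m,[*mid,th])
    if best is None or e<best[1]: best=(p,e)
p,e=best; print(p,np.degrees(p[2]),e); print(pts(p,[58]+A+[-55]).round(1).tolist())
s=6;u0,v0=280,140
im=cv2.resize(d['image'][v0:v0+140,u0:u0+125],None,fx=4,fy=4,interpolation=cv2.INTER_CUBIC)
P=pts(p,[58]+A+[-55]); 
for q in proj(d,np.c_[P,np.full(9,75)]): cv2.circle(im,tuple(int(t) for t in (q-[u0,v0]+.5)*4),2,(0,0,255),-1)
cv2.imwrite('pics/crop1.png',im)
# base
print('table z',np.nanmedian(W[200:210,305:315,2]))
E
```

```text
z 75.57368398107099
[438.55776883 -48.63344058] [600.73342669 -82.47689837]
[527.00755956 -46.71067061   1.31957617] 75.60614500558596 1.1198302455657232
[[439.4, -46.9], [453.0, -36.1], [478.1, -24.0], [505.6, -19.4], [533.2, -22.5], [559.0, -33.1], [580.8, -50.4], [597.0, -73.0], [602.0, -84.2]]
table z 24.29203000798418
```

View pics/crop1.png

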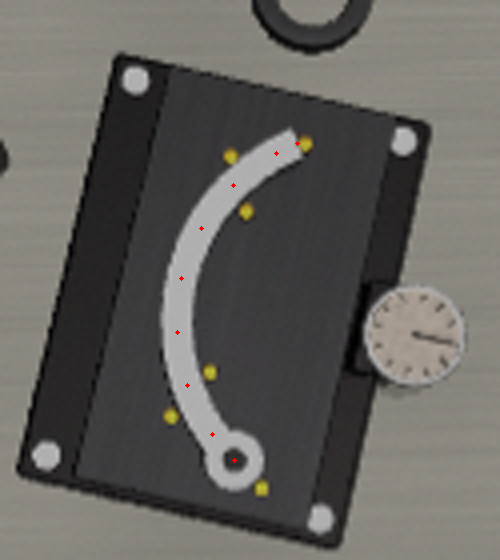

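```bash
python3 - <<'E'
from h import *
s=manip.observe(); M=R.from_quat(s['orientation']).as_matrix(); print(M.round(3)); print((M.T@(np.array([520,-60,230])-s['position'])).round(1))
d=manip.get_image('wrist'); print(np.array(d['hand_eye']).round(2).tolist(),d['fx'])
E
```

```text
[[-0.924 -0.001  0.383]
 [-0.383  0.002 -0.924]
 [ 0.    -1.    -0.002]]
[-457.5  -11.5 -394.9]
[[0.0, -0.96, -0.28, -76.95], [0.0, 0.28, -0.96, -166.16], [1.0, 0.0, 0.0, -0.46], [0.0, 0.0, 0.0, 1.0]] 313.95202183638105
```

Call:
carry_out:
  linear:
    - [-0.034,-0.001,-0.0325]
    - [-0.034,-0.001,-0.0325]
    - [-0.034,-0.001,-0.0325]
    - [-0.034,-0.001,-0.0325]
    - [-0.034,-0.001,-0.0325]
    - [-0.034,-0.001,-0.0325]
    - [-0.034,-0.001,-0.0325]
    - [-0.034,-0.001,-0.0325]
    - [-0.034,-0.001,-0.0325]
    - [-0.034,-0.001,-0.0325]
  dr:
    - [0,0,0]
    - [0,0,0]
    - [0,0,0]
    - [0,0,0]
    - [0,0,0]
    - [0,0,0]
    - [0,0,0]
    - [0,0,0]
    - [0,0,0]
    - [0,0,0]
  grip: [255,255,255,255,255,255,255,255,255,255]
  force: 20

```text
clock: 1.2
position: [438.9, -168.3, 228.9]
orientation: [0.138, -0.693, 0.694, -0.138]
wrist_force: [0.9, -0.5, 0.4]
gripper_width: 17.6
```

Call:
carry_out:
  linear:
    - [-0.034,-0.001,-0.0325]
    - [-0.034,-0.001,-0.0325]
    - [0,0,0]
    - [0,0,0]
    - [0,0,0]
  dr:
    - [0,0,0]
    - [0,0,0]
    - [0,0,0]
    - [0,0,0]
    - [0,0,0]
  grip: [255,255,255,255,255]

```text
clock: 1.7
position: [475.7, -85.6, 230.5]
orientation: [0.138, -0.693, 0.694, -0.137]
wrist_force: [-0.5, -0.3, -0.1]
gripper_width: 0.4
```

```bash
python3 - <<'E'
from fit import *
s=manip.observe(); print(s['position'],s['orientation'],s['wrist_force'],s['gripper_width'],s['qpos'].round(2))
d=cam('wrist'); W=cloud(d)
P=pts([527.0,-46.7,1.3196],[58]+A+[-55]); uv=proj(d,np.c_[P,np.full(9,75)]); print(uv.round(0).tolist())
im=d['image'].copy()
for q in uv: cv2.circle(im,tuple(int(round(t)) for t in q),2,(0,0,255),-1)
cv2.imwrite('pics/w1.png',im)
E
```

```text
[475.72081967 -85.62852507 230.48969152] [ 0.13751889 -0.69341736  0.69395252 -0.13671437] [-0.45256882 -0.27775369 -0.13587648] 0.41114338964931757 [ 0.23  0.35 -0.13  1.87  0.06  0.93 -1.11]
[[274.0, 201.0], [269.0, 185.0], [266.0, 159.0], [271.0, 132.0], [284.0, 107.0], [303.0, 86.0], [329.0, 71.0], [357.0, 64.0], [370.0, 63.0]]
```

View pics/w1.png

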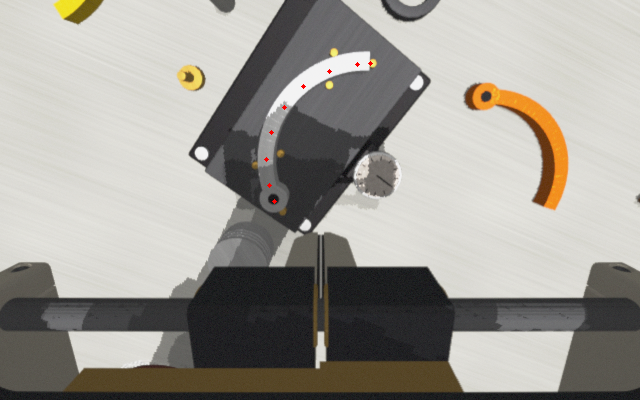

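The wrist view shows the flange with its eye at (274,199) and its plain end at (370,61). The red predicted points lie on it, slightly low at the far end. I'll refine with a height mask.

```bash
python3 - <<'E'
from fit import *
for n,box in (('wrist',(40,215,240,385)),('top',(165,270,312,362))):
    d=cam(n); W=cloud(d); g=W[...,2]
    hsv=cv2.cvtColor(d['image'],cv2.COLOR_BGR2HSV)
    roi=np.zeros(g.shape,bool); roi[box[0]:box[1],box[2]:box[3]]=1
    h=roi&(g>66)&(g<85)
    # depth-mask: interior points -> fit outline
    m=h.astype(np.uint8)
    n_,lab,st,_=cv2.connectedComponentsWithStats(m); k=1+np.argmax(st[1:,4]); m=(lab==k).astype(np.uint8)
    z=np.median(g[m>0]); print(n,'area',m.sum(),'z',z,np.percentile(g[m>0],[5,95]))
    # centreline fit straight from the cloud too
    p,e,c=fitmask(d,m,[527,-46.7,1.32]); print('plane',p.round(3),e.round(2)); print(pts(p,[58,48,0,-48,-55]).round(1).tolist())
    im=d['image'].copy(); cv2.drawContours(im,[c],-1,(0,255,0),1)
    im=cv2.resize(im[box[0]-10:box[1]+10,box[2]-10:box[3]+10],None,fx=3,fy=3,interpolation=cv2.INTER_NEAREST)
    for q in proj(d,np.c_[pts(p,[58]+A+[-55]),np.full(9,75)]): cv2.circle(im,tuple(int(t) for t in (q-[box[2]-10,box[0]-10]+.5)*3),2,(0,0,255),-1)
    cv2.imwrite(f'pics/f_{n}.png',im)
E
```

```text
wrist area 3868 z 74.99098719833742 [73.31891116 76.29128708]
plane [529.249 -45.201   1.312] 1.08
[[441.6, -44.8], [455.3, -34.0], [535.6, -21.0], [599.0, -72.0], [603.9, -83.2]]
top area 526 z 75.5325970126591 [72.37928416 78.34073521]
plane [521.896 -45.588   1.375] 1.21
[[434.4, -50.7], [447.4, -39.1], [526.7, -21.1], [593.2, -67.9], [598.8, -78.8]]
```

View pics/f_wrist.png

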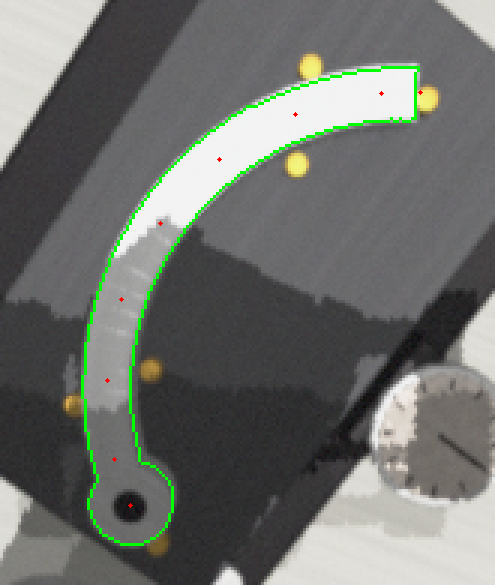

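The height-mask outline hugs the rim, and the points sit on the centre line with the eye at its hole. Now to plan the approach and stroke, and check the hand-eye bias via the projected TCP.

```bash
cat > plan.py <<'E'
from fit import *
import sys
p=[529.0,-45.4,1.312]
def go(t):
    s=manip.observe(); M=R.from_quat(s['orientation']).as_matrix(); print('pos',s['position'].round(1),'F',s['wrist_force'].round(2),'y',M[:,1].round(3)); return (M.T@(np.array(t)-s['position'])).round(1),M
E
python3 - <<'E'
from plan import *
a=pts(p,[50])[0]; print(a,go([*a,90])[0])
M=go([*a,90])[1]
an=np.arange(50,-51,-4); P=pts(p,an); D=np.diff(P,axis=0)
for i,(t,d) in enumerate(zip(an[1:],np.c_[D,np.zeros(len(D))]@M)): print(i,t,P[i+1].round(1),d.round(2))
d=cam('wrist'); print(proj(d,[manip.observe()['position']]))
E
```

```text
pos [475.8 -85.8 230.6] F [-0.03  0.94 -0.36] y [-0.    -0.001 -1.   ]
[452.2028329  -36.15981711] [  2.9 140.6 -55. ]
pos [475.8 -85.8 230.6] F [-0.03  0.94 -0.36] y [-0.    -0.001 -1.   ]
0 46 [458.  -32.3] [-6.85 -0.   -1.32]
1 42 [464.1 -28.9] [-6.93 -0.   -0.83]
2 38 [470.5 -26. ] [-6.97 -0.   -0.35]
3 34 [477.  -23.4] [-6.98 -0.    0.14]
4 30 [483.6 -21.4] [-6.95 -0.    0.62]
5 26 [490.4 -19.8] [-6.89 -0.    1.11]
6 22 [497.3 -18.7] [-6.8  -0.    1.59]
7 18 [504.3 -18.1] [-6.67 -0.    2.06]
8 14 [511.3 -17.9] [-6.51 -0.    2.52]
9 10 [518.2 -18.3] [-6.32 -0.    2.96]
10 6 [525.2 -19.1] [-6.1 -0.   3.4]
11 2 [532.  -20.4] [-5.85 -0.    3.82]
12 -2 [538.8 -22.2] [-5.56 -0.    4.21]
13 -6 [545.4 -24.4] [-5.26 -0.    4.59]
14 -10 [551.8 -27.1] [-4.92 -0.    4.95]
15 -14 [558.  -30.3] [-4.57 -0.    5.28]
16 -18 [564.  -33.9] [-4.19 -0.    5.58]
17 -22 [569.7 -37.9] [-3.79 -0.    5.86]
18 -26 [575.2 -42.2] [-3.37 -0.    6.11]
19 -30 [580.3 -47. ] [-2.94  0.    6.33]
20 -34 [585.1 -52.1] [-2.49  0.    6.52]
21 -38 [589.5 -57.5] [-2.03  0.    6.68]
22 -42 [593.5 -63.2] [-1.55  0.    6.8 ]
23 -46 [597.1 -69.2] [-1.08  0.    6.9 ]
24 -50 [600.3 -75.4] [-0.59  0.    6.95]
[[320.97216058 246.13328932]]
```

Call:
carry_out:
  linear:
    - [0.0006,0,-0.011]
    - [0.0006,0,-0.011]
    - [0.0006,0,-0.011]
    - [0.0006,0,-0.011]
    - [0.0005,0,-0.011]
    - [0,0.035,0]
    - [0,0.035,0]
    - [0,0.035,0]
    - [0,0.03,0]
    - [0,0,0]
  dr:
    - [0,0,0]
    - [0,0,0]
    - [0,0,0]
    - [0,0,0]
    - [0,0,0]
    - [0,0,0]
    - [0,0,0]
    - [0,0,0]
    - [0,0,0]
    - [0,0,0]
  grip: [255,255,255,255,255,255,255,255,255,255]

```text
clock: 2.9
position: [449.8, -33.5, 92.9]
orientation: [-0.141, 0.694, -0.693, 0.136]
wrist_force: [-0.4, -0.1, -0.4]
gripper_width: 0.5
```

Call:
carry_out:
  linear:
    - [0,0,0]
    - [0,0,0]
    - [0,0,0]
  dr:
    - [0,0,0]
    - [0,0,0]
    - [0,0,0]
  grip: [255,255,255]

```text
clock: 3.2
position: [453.9, -34.2, 97.2]
orientation: [0.137, -0.693, 0.694, -0.139]
wrist_force: [-0.2, -0.1, 0.8]
gripper_width: 0.5
```

```bash
python3 - <<'E'
from plan import *
a=pts(p,[50])[0]; print(go([*a,75])[0])
d=cam('wrist'); cv2.imwrite('pics/w2.png',d['image'])
d=cam('side'); q=proj(d,[[452,-36,80]])[0].astype(int); print(q)
v,u=max(q[1]-70,0),max(q[0]-90,0); np.save('o.npy',[u,v]); s=cv2.resize(d['image'][v:v+133,u:u+200],None,fx=3,fy=3,interpolation=cv2.INTER_CUBIC)
cv2.imwrite('pics/s2.png',s)
E
```

```text
pos [453.9 -34.2  97.2] F [-0.23 -0.12  0.8 ] y [ 0.004 -0.    -1.   ]
[ 2.4 22.2  1.1]
[269 228]
```

View pics/w2.png

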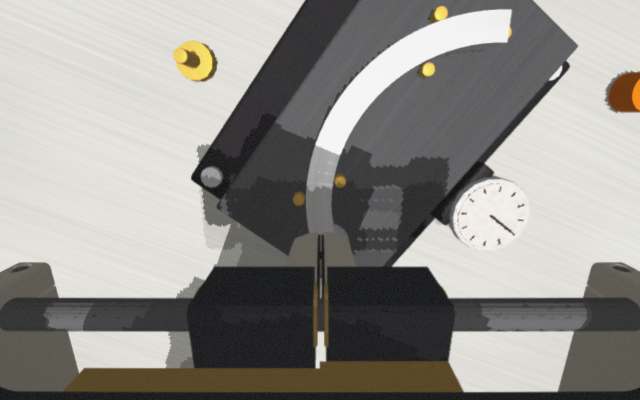

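View pics/s2.png

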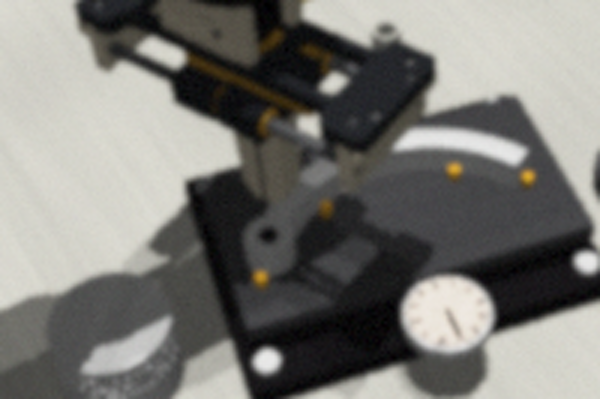

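The wrist view shows the closed fingertips at (320,235), right over the rim next to the eye. The side view shows the tips above the bar, just past the hole. Now descending slowly.

Call:
carry_out:
  linear:
    - [0.001,0.005,0]
    - [0.001,0.005,0.001]
    - [0,0.004,0]
    - [0,0.003,0]
    - [0,0,0]
    - [0,0,0]
    - [0,0,0]
  dr:
    - [0,0,0]
    - [0,0,0]
    - [0,0,0]
    - [0,0,0]
    - [0,0,0]
    - [0,0,0]
    - [0,0,0]
  grip: [255,255,255,255,255,255,255]

```text
clock: 4.0
position: [451.4, -35.9, 78.7]
orientation: [-0.138, 0.694, -0.693, 0.138]
wrist_force: [0.7, 0.1, 0.8]
gripper_width: 0.6
```

Call:
carry_out:
  linear:
    - [0,0,0]
  dr:
    - [0,0,0]
  grip: [255]

```text
clock: 4.1
position: [451.4, -35.9, 78.8]
orientation: [0.138, -0.694, 0.694, -0.138]
wrist_force: [-0.2, 0.2, -0.8]
gripper_width: 0.6
```

Call:
carry_out:
  linear:
    - [0,0,0]
    - [0,0,0]
  dr:
    - [0,0,0]
    - [0,0,0]
  grip: [255,255]

```text
clock: 4.3
position: [451.3, -36.0, 78.8]
orientation: [-0.138, 0.694, -0.694, 0.138]
wrist_force: [0.4, 0.2, -0.9]
gripper_width: 0.4
```

Call:
carry_out:
  linear:
    - [0,0.002,0]
    - [0,0.002,0]
    - [0,0.002,0]
    - [0,0.002,0]
    - [0,0.001,0]
    - [0,0,0]
    - [0,0,0]
    - [0,0,0]
  dr:
    - [0,0,0]
    - [0,0,0]
    - [0,0,0]
    - [0,0,0]
    - [0,0,0]
    - [0,0,0]
    - [0,0,0]
    - [0,0,0]
  grip: [255,255,255,255,255,255,255,255]

```text
clock: 5.1
position: [451.3, -36.0, 69.8]
orientation: [0.138, -0.694, 0.694, -0.138]
wrist_force: [0.6, -0.1, 3.8]
gripper_width: 0.3
```

Call:
carry_out:
  linear:
    - [0,0,0]
  dr:
    - [0,0,0]
  grip: [255]

```text
clock: 5.2
position: [451.4, -36.0, 69.8]
orientation: [0.138, -0.694, 0.694, -0.138]
wrist_force: [0.3, 0.6, 4.2]
gripper_width: 0.5
```

Call:
carry_out:
  linear:
    - [0,0,0]
  dr:
    - [0,0,0]
  grip: [255]

```text
clock: 5.3
position: [451.3, -36.0, 69.8]
orientation: [0.138, -0.694, 0.694, -0.138]
wrist_force: [-0.7, -0.8, 3.6]
gripper_width: 0.4
```

```bash
python3 - <<'E'
from plan import *
go([0,0,0])
d=cam('wrist'); W=cloud(d)
P=np.c_[pts(p,[20,5,-10,-25,-40]),np.full(5,70)]
for q in proj(d,P).astype(int): print(q, np.nanmedian(W[q[1]-2:q[1]+3,q[0]-2:q[0]+3,2]) if 3<q[1]<397 else None)
E
```

```text
pos [451.3 -36.   69.8] F [-0.7  -0.75  3.59] y [ 0.  0. -1.]
[326 155] 69.46505561688102
[348 109] 69.60512183271649
[383  66] 69.8714317975579
[429  33] 69.46060406593034
[483  12] 69.50107301872362
```

Contact is made: the table has sunk about 5 mm at about 3.8 N. Stroking now at 2° per row.

Call:
carry_out:
  linear:
    - [-0.0038,0,-0.0005]
    - [-0.0038,0,-0.0005]
    - [-0.0035,0,-0.0004]
    - [-0.0035,0,-0.0004]
    - [-0.0035,0,-0.0002]
    - [-0.0035,0,-0.0002]
    - [-0.0035,0,0.0001]
    - [-0.0035,0,0.0001]
    - [-0.0035,0,0.0003]
    - [-0.0035,0,0.0003]
  dr:
    - [0,0,0]
    - [0,0,0]
    - [0,0,0]
    - [0,0,0]
    - [0,0,0]
    - [0,0,0]
    - [0,0,0]
    - [0,0,0]
    - [0,0,0]
    - [0,0,0]
  grip: [255,255,255,255,255,255,255,255,255,255]

```text
clock: 6.35
position: [483.8, -20.8, 69.7]
orientation: [-0.138, 0.694, -0.693, 0.138]
wrist_force: [-1.7, -1.5, 3.0]
gripper_width: 0.4
```

```bash
cat > chk.py <<'E'
from plan import *
s=manip.observe()['position']; go([0,0,0])
c=np.array(p[:2])-75*np.array([np.cos(p[2]),np.sin(p[2])]); q=s[:2]-c
print('radius',np.hypot(*q).round(1),'ang',np.degrees(np.arctan2(q[1],q[0])-p[2]).round(1))
d=cam('wrist'); W=cloud(d); g=W[...,2]; m=((g>58)&(g<85)).astype(np.uint8); m[240:]=0
for t in (20,0,-15,-30,-45):
    u,v=proj(d,[[*pts(p,[t])[0],70]])[0].astype(int)
    if 3<v<220 and 3<u<636: print(t,(u,v),'z',np.nanmedian(g[v-2:v+3,u-2:u+3]).round(1))
# lateral check: rim cross-sections by height near the tip
near=np.abs(W[...,2]-s[2])<4; X=W[near][:,:2]; qq=X-c; rr=np.hypot(*qq.T); aa=np.degrees(np.arctan2(qq[:,1],qq[:,0])-p[2])
for t in (40,25,10,-5,-20,-35,-48):
    k=(abs(aa-t)<2)&(abs(rr-100)<14)
    if k.sum()>20: print(' arc',t,'rim centre radius',((np.percentile(rr[k],2)+np.percentile(rr[k],98))/2).round(1),'width',np.ptp(np.percentile(rr[k],[2,98])).round(1))
E
python3 chk.py
```

```text
pos [483.8 -20.8  69.7] F [-1.65 -1.5   3.  ] y [-0.  0. -1.]
radius 100.5 ang 29.8
20 (np.int64(328), np.int64(219)) z 69.4
0 (np.int64(359), np.int64(164)) z 69.3
-15 (np.int64(395), np.int64(129)) z 69.4
-30 (np.int64(442), np.int64(103)) z 69.3
-45 (np.int64(493), np.int64(88)) z 69.4
 arc 25 rim centre radius 101.0 width 15.6
 arc 10 rim centre radius 100.8 width 15.6
 arc -5 rim centre radius 100.8 width 15.7
 arc -20 rim centre radius 100.8 width 15.5
 arc -35 rim centre radius 100.4 width 15.3
 arc -48 rim centre radius 100.1 width 15.3
```

Call:
carry_out:
  linear:
    - [-0.0034,0,0.0005]
    - [-0.0035,0,0.0005]
    - [-0.0034,0,0.0008]
    - [-0.0034,0,0.0008]
    - [-0.0033,0,0.001]
    - [-0.0034,0,0.001]
    - [-0.0033,0,0.0012]
    - [-0.0032,0,0.0013]
    - [-0.0032,0,0.0015]
    - [-0.0031,0,0.0015]
  dr:
    - [0,0,0]
    - [0,0,0]
    - [0,0,0]
    - [0,0,0]
    - [0,0,0]
    - [0,0,0]
    - [0,0,0]
    - [0,0,0]
    - [0,0,0]
    - [0,0,0]
  grip: [255,255,255,255,255,255,255,255,255,255]

```text
clock: 7.4
position: [518.4, -17.5, 69.7]
orientation: [-0.138, 0.694, -0.693, 0.138]
wrist_force: [-1.9, -0.1, 2.8]
gripper_width: 0.5
```

```bash
python3 chk.py
```

```text
pos [518.4 -17.5  69.7] F [-1.95 -0.11  2.78] y [ 0.  0. -1.]
radius 100.8 ang 9.9
-15 (np.int64(373), np.int64(191)) z 69.3
-30 (np.int64(416), np.int64(167)) z 69.3
-45 (np.int64(465), np.int64(155)) z 69.4
 arc -5 rim centre radius 100.9 width 15.5
 arc -20 rim centre radius 100.9 width 15.6
 arc -35 rim centre radius 100.8 width 15.6
 arc -48 rim centre radius 100.6 width 15.6
```

Call:
carry_out:
  linear:
    - [-0.003,0,0.0017]
    - [-0.0031,0,0.0017]
    - [-0.003,0,0.0019]
    - [-0.0029,0,0.0019]
    - [-0.0028,0,0.0021]
    - [-0.0028,0,0.0021]
    - [-0.0027,0,0.0023]
    - [-0.0026,0,0.0023]
    - [-0.0025,0,0.0025]
    - [-0.0024,0,0.0025]
  dr:
    - [0,0,0]
    - [0,0,0]
    - [0,0,0]
    - [0,0,0]
    - [0,0,0]
    - [0,0,0]
    - [0,0,0]
    - [0,0,0]
    - [0,0,0]
    - [0,0,0]
  grip: [255,255,255,255,255,255,255,255,255,255]

```text
clock: 8.45
position: [552.2, -26.3, 69.7]
orientation: [-0.138, 0.694, -0.693, 0.138]
wrist_force: [-2.9, 0.5, 3.7]
gripper_width: 0.5
```

```bash
python3 chk.py
```

```text
pos [552.2 -26.3  69.7] F [-2.91  0.49  3.74] y [ 0.  0. -1.]
radius 100.9 ang -10.0
-30 (np.int64(374), np.int64(217)) z 69.5
-45 (np.int64(420), np.int64(205)) z 69.2
 arc -20 rim centre radius 100.8 width 15.7
 arc -35 rim centre radius 100.8 width 15.8
 arc -48 rim centre radius 100.6 width 15.9
```

Call:
carry_out:
  linear:
    - [-0.0023,0,0.0026]
    - [-0.0023,0,0.0027]
    - [-0.0021,0,0.0028]
    - [-0.0021,0,0.0028]
    - [-0.0019,0,0.0029]
    - [-0.0019,0,0.003]
    - [-0.0017,0,0.003]
    - [-0.0017,0,0.0031]
    - [-0.0015,0,0.0032]
    - [-0.0015,0,0.0032]
  dr:
    - [0,0,0]
    - [0,0,0]
    - [0,0,0]
    - [0,0,0]
    - [0,0,0]
    - [0,0,0]
    - [0,0,0]
    - [0,0,0]
    - [0,0,0]
    - [0,0,0]
  grip: [255,255,255,255,255,255,255,255,255,255]

```text
clock: 9.5
position: [581.0, -46.3, 69.7]
orientation: [-0.138, 0.694, -0.693, 0.138]
wrist_force: [-1.5, 2.7, 4.1]
gripper_width: 0.6
```

```bash
python3 chk.py
```

```text
pos [581.  -46.3  69.7] F [-1.48  2.7   4.08] y [ 0.  0. -1.]
radius 101.0 ang -30.0
 arc -20 rim centre radius 106.6 width 4.5
 arc -35 rim centre radius 106.9 width 4.1
 arc -48 rim centre radius 100.8 width 15.6
```

Call:
carry_out:
  linear:
    - [-0.0013,0,0.0032]
    - [-0.0012,0,0.0033]
    - [-0.001,0,0.0033]
    - [-0.001,0,0.0034]
    - [-0.0008,0,0.0034]
    - [-0.0008,0,0.0034]
    - [-0.0006,0,0.0034]
    - [-0.0005,0,0.0035]
    - [-0.0003,0,0.0035]
    - [-0.0003,0,0.0035]
  dr:
    - [0,0,0]
    - [0,0,0]
    - [0,0,0]
    - [0,0,0]
    - [0,0,0]
    - [0,0,0]
    - [0,0,0]
    - [0,0,0]
    - [0,0,0]
    - [0,0,0]
  grip: [255,255,255,255,255,255,255,255,255,255]

```text
clock: 10.55
position: [601.1, -74.8, 69.8]
orientation: [-0.138, 0.694, -0.694, 0.138]
wrist_force: [-0.9, 2.1, 3.3]
gripper_width: 0.5
```

Call:
carry_out:
  linear:
    - [0,0,0]
    - [0,0,0]
  dr:
    - [0,0,0]
    - [0,0,0]
  grip: [255,255]

```text
clock: 10.75
position: [601.5, -75.6, 69.9]
orientation: [0.137, -0.693, 0.694, -0.138]
wrist_force: [-0.4, 0.9, 4.4]
gripper_width: 0.6
```

```bash
python3 chk.py
```

```text
pos [601.5 -75.6  69.9] F [-0.38  0.92  4.41] y [ 0.002 -0.001 -1.   ]
radius 101.0 ang -50.4
 arc 25 rim centre radius 100.6 width 15.9
 arc -5 rim centre radius 107.8 width 1.9
 arc -20 rim centre radius 106.4 width 4.8
 arc -35 rim centre radius 101.1 width 15.2
 arc -48 rim centre radius 109.8 width 2.7
```

Past rim6 and still pressed. Lifting straight up gently, then drawing clear towards the start side.

Call:
carry_out:
  linear:
    - [0,-0.003,0]
    - [0,-0.004,0]
    - [0,-0.008,0]
    - [0,-0.02,0]
    - [0,-0.03,0]
    - [0,-0.03,0]
    - [0,-0.03,0]
    - [0,-0.03,0]
    - [0,0,0.03]
    - [0,0,0.035]
  dr:
    - [0,0,0]
    - [0,0,0]
    - [0,0,0]
    - [0,0,0]
    - [0,0,0]
    - [0,0,0]
    - [0,0,0]
    - [0,0,0]
    - [0,0,0]
    - [0,0,0]
  grip: [255,255,255,255,255,255,255,255,255,255]

```text
clock: 11.8
position: [626.0, -133.2, 226.7]
orientation: [-0.139, 0.693, -0.693, 0.14]
wrist_force: [0.2, -0.1, -0.9]
gripper_width: 0.6
```

Call:
carry_out:
  linear:
    - [0,0,0.035]
    - [0,0,0.035]
    - [0,0,0.035]
    - [0,0,0.035]
    - [0,0,0.03]
    - [0,0,0.02]
    - [0,0,0]
    - [0,0,0]
    - [0,0,0]
    - [0,0,0]
  dr:
    - [0,0,0]
    - [0,0,0]
    - [0,0,0]
    - [0,0,0]
    - [0,0,0]
    - [0,0,0]
    - [0,0,0]
    - [0,0,0]
    - [0,0,0]
    - [0,0,0]
  grip: [255,255,255,255,255,255,255,255,255,255]

```text
clock: 12.8
position: [698.6, -308.2, 225.3]
orientation: [-0.139, 0.694, -0.693, 0.139]
wrist_force: [-0.2, 0.1, 0.6]
gripper_width: 0.5
```

```bash
python3 - <<'E'
from plan import *
go([0,0,0]); d=cam('top'); W=cloud(d); cv2.imwrite('pics/top9.png',d['image'])
P=pts(p,A); 
print([float(np.nanmedian(W[v-1:v+2,u-1:u+2,2]).round(1)) for u,v in proj(d,np.c_[P,np.full(7,75)]).round().astype(int)])
a=cv2.imread('pics/top0.png')[100:330,250:400]; b=d['image'][100:330,250:400]
cv2.imwrite('pics/cmp.png',cv2.resize(np.hstack([a,b]),None,fx=2.5,fy=2.5))
E
```

```text
pos [ 698.6 -308.2  225.3] F [-0.16  0.11  0.56] y [ 0.     0.001 -1.   ]
[75.6, 75.6, 75.5, 75.7, 75.5, 76.5, 76.2]
```

View pics/cmp.png

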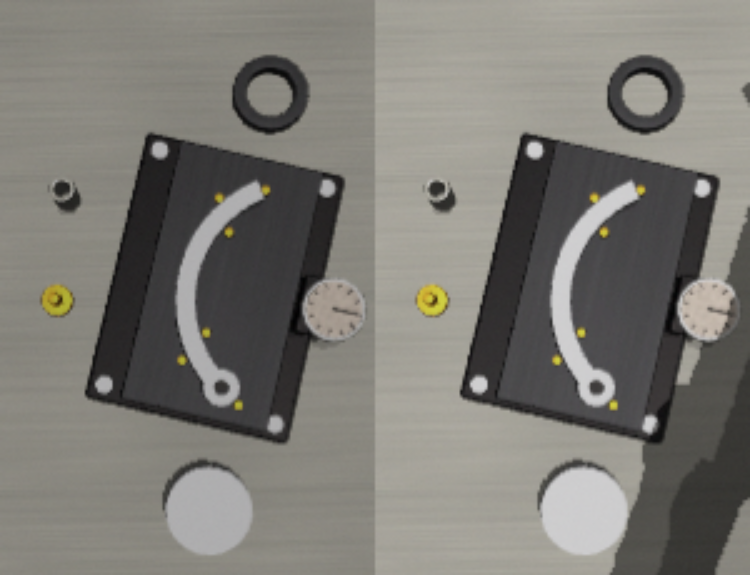

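Before (left) and after (right) match. The flange is in its nest with its eye at (596,387) in the crop, the bystanders haven't moved, and the table is back up. Handing in.

```bash
python3 -c "
from bench import manip
print(manip.sign_off())"
```

```text
the job is handed in; nothing more can be done
None
```

I stroked the shut fingertips, pointing straight down, along the middle of the aluminium flange's top face. The stroke ran from 50° beside the bolt eye to −50° near the plain end. I then lifted off, drew clear and handed the job in at about 13 s.

- **Pressure:** at each stop the measured fingertip height was 69.7–69.9 mm, so the table was about 5 mm down. The upward force read 2.8–4.4 N, well short of the 7.5 N that bottoms it. I read it only at these stops, not continuously.
- **Path:** the fingertips stayed within about 0.5 mm of the rim's measured centre line where the wrist camera could see the rim ahead. Past about −30° the fingers hid much of the rim, so some of those rim readings were unusable. For that last part I relied on the measured arm position and the earlier fit.
- **After lift-off:** the rim read 75.5–76.5 mm, so the table had sprung back. The before and after top views show the flange in its nest and the loose parts unmoved, and the robot was touching nothing.
- **Disagreement:** the top camera's fits of the flange differed from the wrist camera's by about 2 mm (colour mask) and 7 mm (coarse height mask). I used the wrist fit.

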